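Dock a test-tube rack past the lane's spring gate

ROBOT

A 7-joint arm with a two-finger parallel gripper is mounted at the origin on a cart in front of the work surface, level with it; the furniture and walls round the work are solid. World frame = base frame: x ahead of the robot, y to its left, z up, the work surface at z = 0. Lengths are in m, angles in rad, forces in N, time in s.
With the tool pointing down it reaches from about 0.4 to 0.9 m from the base axis. Payload 5.6 kg.
Tool frame: the origin (TCP) lies midway between the tips of the shut fingers; the grasp point (between the pads) lies 19 mm behind it; y points along the fingers, z is the direction in which the jaws open and shut, and the axes are right-handed (so a half turn about y gives the same grasp; the last joint's range is limited). The gripper opens to 92 mm and grips with 3 to 60 N. Pads are 20 mm wide; open, the fingers measure 128 mm over their backs; the gripper's body (75 mm by 189 mm) begins 69 mm behind the grasp point.
Start: joints at [-1.2, 0.468, -0.012, 1.603, 0.006, 1.071, -0.056], TCP at [0.261, 0.595, 0.19] pointing down, gripper open.
Joint ranges: [-2.53, 2.53], [-0.31, 2.02], [-1.57, 1.55], [0.28, 2.44], [-1.29, 4.43], [0.15, 1.84], [-2.92, 2.92]. Speed limits (rad/s): [2.57, 2.57, 3.14, 3.14, 3.14, 3.14, 3.14].

INTERFACE

Orientations are given as a 3x3 rotation matrix whose columns are the frame's x, y, z axes.
In Python, from station import env, effector, solver, viewer, workorder, search_frame, tip_of gives the robot as it stands. Calls block until the motion is done:
- env.reach(position, orientation): joint-space move of the TCP to a pose.
- env.movel(position, frame=None, rate=0.15): straight line of the TCP; frame=None keeps the orientation; rate is the mean speed in m/s.
- env.goto_joints(angles): joint-space move.
- effector.release() and effector.grasp(squeeze=None): open the fingers fully, or close them until they stop; squeeze is the grip in N (None keeps the last).
- env.pause(seconds).
- solver.inverse_kinematics(position, orientation): joint angles nearest the present ones, or None.
- env.sense(): the state.
- viewer.read_camera(name): name is "scene" or "top" or "wrist"; returns (picture, depth): 420x560x3 uint8, red, green, blue; 420x560 float32, m along the optical axis (not along the pixel's ray), 0 where there is no reading.
- viewer.camera_info(name): a dict with "intrinsics" (3x3 intrinsics, pixels), "eye" and "rotation" of the camera in the world; the wrist camera has in their place "T_tool_cam" (4x4, takes a point from camera to tool coordinates, whose origin is the TCP and whose axes are the tool frame's). Camera axes: x right, y up, looking along -z (the intrinsics and any distortion apply to the point x, -y, -z); pixel columns grow to the right and rows downward; lengths in m; the calibration is good to about 2 mm. A picture is of the moment at which its call begins: read the wrist's pose just before it. camera_info takes no time and is no camera call.
A pose or a line that the arm cannot do raises env.PlanningError and nothing moves.
- workorder.finish_job(): hands the job in, once; it reports no verdict.
Trained networks look in the newest picture that a camera, given by its name, has taken for a name from the list of things; names that differ only in an ending like _2 or _b are one class to them, and where a whole thing is asked for, a point or a joint stands for the part that bears it (a point fixed in the world has none). Each returns a list of dicts, best first, with "score" (0 to 1); they miss things now and then, are a little off and sometimes report something else, mostly with a low value. They report only what shows in the picture. A call takes as long as a camera call. They do not tell look-alikes from the thing itself.
- search_frame(camera, name): "at" ([x, y, z] in m, in world coordinates, good to about 4 mm: the middle of the surface that is visible of it).
- tip_of(camera, name): "at" ([x, y, z] in m, in world coordinates, good to about 4 mm: a listed point, or the origin of a listed thing).
The state is a dict: "t": time; "joint_positions": joint angles; "joint_velocities": joint speeds; "tau": joint torques, N m; "ee_pos": TCP position; "tcp_rot": TCP orientation; "wrist_force": force on the tool from outside, world axes, zero at the start; "moment": the same for the moment, N m; "gripper_width": finger opening in m.
Only numpy, scipy, OpenCV 4.12 (cv2) and the standard library are available. Lean on these libraries where they do the work, as an engineer would, in place of code of your own. Each camera call takes 0.05 s, during which the arm holds its last target.

TASK

Dock the wooden test-tube rack: with one fingertip hold the lane's long release flap pressed down so that the orange gate swings clear, and meanwhile push the rack by its end with the other finger along the lane, past the gate, until it is fully home against the end stop. Keep the flap down until the whole rack has passed, so that the gate never comes down on it, then let go so that the gate springs shut behind the rack. Only push the rack, gently, and never lift it; keep its tubes standing in it and leave the other things on the bench alone.

Things in the scene. Friction and masses are not known exactly. Their poses are not given: they have to be found in the camera images.
- lane: Fixed rack-docking lane: white bed 4 mm thick, aluminium side walls (inner faces at x = -32.5 and +32.5 mm, 6 mm thick, tops at z = 45 mm). Origin on the bench, mid-lane, in the gate's plane. y runs along the lane: flared mouth at y = +290 to +312 mm, racks travel to -y. x points away from the robot (within 0.15 rad). The gate and its flap are on the -x side, nearer the robot.
- end_stop (a point): Face of the grey end stop (60 mm high, two black rubber pads) that stops the rack, at lane y = -208 mm, mid-lane, 34 mm above the bench. A rack that is home touches it: its origin is then at lane y = -108 mm and its trailing face at lane y = -8 mm.
- rack: Loose wooden test-tube rack, 60 (x) x 200 (y) x 78 (z) mm, about 0.35 kg, on the bed in the mouth half of the lane, y along the lane's y. Origin at the centre of its underside. Solid end boards 10 mm thick, full width and height; the leading face (y = -100 mm) starts 11 to 46 mm before the gate plane. Three tubes stand in its middle; the two holes at the trailing end are empty.
- rack_end (a point): Centre of the rack's trailing end face (60 mm wide, 78 mm tall; rack y = +100 mm, half-way up), where it is to be pushed towards the lane's -y.
- tube_a: Glass test tube, yellowish content, 19 mm diameter, 118 mm long, standing loosely in the rack at rack y = -43 mm (origin at its foot, 10 mm above the rack's underside; its top is about 132 mm above the bench). Its z axis runs along it.
- tube_b: As tube_a, reddish content, at rack y = -14 mm.
- tube_c: As tube_a, bluish content, at rack y = +14 mm.
- gate (a joint): Angle (rad) of the gate leaf and release flap, one rigid part on a hinge along the lane's y. 0 = shut, the leaf blocks the rack and a push on the rack cannot open it. Pressing the flap down opens it, to a stop at 0.8; from 0.5 on the leaf is clear of the lane, 0.6 to 0.7 is a good value to hold. A spring shuts it when let go (3 to 6 N at the finger when open).
- gate_hinge (a point): Axis of the gate's hinge rod (along the lane's y) in the gate's plane: lane x = -46.5 mm, y = 0, 25 mm above the bench. Fixed.
- gate_leaf (a point): Centre of the orange gate leaf (18 mm across the lane, 26 mm tall, 5 mm thick along it); moves with the gate. Shut, it reaches 16 mm into the lane, z = 51 to 77 mm, lane y = -2.5 to +2.5 mm. Open at 0.62 rad it stands outside the wall at lane x = -68 to -37 mm with its top at z = 84 mm, between a finger in the lane and one on the flap.
- flap_pad (a point): Point on the release flap's top face, 38 mm out from the hinge, half-way along it (lane y = 145 mm); moves with it. The flap is a plate with a black ribbed pad, outside the wall on the robot's side, lane y = 0 to 290 mm, so a finger can slide along it during the push. Shut, it slopes up away from the lane; at 0.62 rad it is level, top at z = 38 mm, lane x = -45 to -108 mm.
- flap_edge (a point): Outer edge of the flap, half-way along it; moves with it. Shut: lane x = -92 mm, z = 69 mm. A fingertip whose inner side is at lane x = -72 to -86 mm catches the shut flap and also passes outside the open leaf, while the other finger stands in the lane behind the rack, 45 to 80 mm across from it.
- dropper: Bystander: brown dropper bottle with a red cap, 37 mm diameter, 96 mm tall, behind the lane. Origin at the centre of its underside.
- beaker: Bystander: small glass beaker, 49 mm diameter, 59 mm tall, beyond the end stop. Origin at the centre of its underside.
- wash_bottle: Bystander: wash bottle with a red spout, 148 mm tall, at the right. Origin at the centre of its underside.
- weighing: Bystander: small clear glass weighing bottle, 36 mm diameter, 52 mm tall, at the right. Origin at the centre of its underside.
- tape: Bystander: roll of tape, 68 mm diameter, 18 mm thick, lying at the left. Origin at the centre of its underside.
Things that resemble listed ones, but are neither listed nor needed, are in the scene too. Of the things that look like the rack, the larger one is meant.

How it is judged:
By the outcome, as a careful person would: the job done as asked, in the order asked, and still so for the second after the job is handed in, with the robot touching nothing.
It also fails if it takes over 42 s, if anything falls off the work surface, if the arm or the gripper's body presses on something with over 40 N, if the wrist force passes 120 N, or if a joint passes its speed limit or range.

## Working session

There is one attempt and no reset: what is moved stays moved. The work goes in short steps, each a Python script; the robot and the scene stay as the last script left them, time stands still between calls to the robot, and variables do not carry over. Pictures are saved under pics/ and viewed, and the job is handed in when it is done.

```bash
ls; mkdir -p pics
python3 - <<'E'
from station import env, effector, solver, viewer, workorder, search_frame, tip_of
import cv2,numpy as np
s=env.sense();print(s['t'],s['ee_pos'],s['tcp_rot'],s['gripper_width'])
for c in ['scene','top']:
    p,d=viewer.read_camera(c);cv2.imwrite(f'pics/{c}0.png',p[:,:,::-1]);np.save(f'pics/{c}0d.npy',d)
    i=viewer.camera_info(c);print(c,i)
    for n in ['rack','rack_end','end_stop','gate_hinge','gate_leaf','flap_pad','flap_edge','lane']:
        print(n,[(np.round(r['at'],3),round(r['score'],2)) for r in tip_of(c,n)][:3])
print(env.sense()['t'])
E
```

```text
pics
0.0 [0.26117391 0.59453024 0.18941769] [[ 9.15570314e-01 -5.89066104e-04  4.02157497e-01]
 [-4.02157905e-01 -1.68635788e-03  9.15568772e-01]
 [ 1.38850937e-04 -9.99998405e-01 -1.78087681e-03]] 0.09174833677991691
scene {'intrinsics': array([[415.12097291,   0.        , 281.75507053],
       [  0.        , 415.12097291, 212.23856292],
       [  0.        ,   0.        ,   1.        ]]), 'eye': array([-0.09635872, -0.89107133,  0.83292727]), 'rotation': array([[ 0.82859805,  0.31835036, -0.46051962],
       [-0.55981581,  0.4794019 , -0.67585507],
       [ 0.00561528,  0.81781836,  0.57544904]])}
rack [(array([0.472, 0.337, 0.   ]), 0.95), (array([0.531, 0.054, 0.004]), 0.78), (array([0.529, 0.038, 0.014]), 0.62)]
rack_end [(array([0.54 , 0.149, 0.043]), 0.86), (array([0.545, 0.333, 0.029]), 0.62)]
end_stop [(array([ 0.484, -0.297,  0.033]), 0.83)]
gate_hinge [(array([ 0.463, -0.088,  0.027]), 0.69)]
gate_leaf [(array([ 0.489, -0.087,  0.067]), 0.81)]
flap_pad [(array([0.459, 0.061, 0.056]), 0.71)]
flap_edge [(array([0.44 , 0.062, 0.07 ]), 0.92)]
lane [(array([ 0.513, -0.09 ,  0.0
[... 376 characters left out ...]
271996,  0.99568797]])}
rack [(array([0.53 , 0.053, 0.005]), 0.81), (array([ 0.472,  0.336, -0.   ]), 0.72)]
rack_end [(array([0.542, 0.151, 0.041]), 0.95), (array([0.548, 0.336, 0.032]), 0.83), (array([ 0.514, -0.09 ,  0.002]), 0.59)]
end_stop [(array([ 0.485, -0.298,  0.034]), 0.78)]
gate_hinge [(array([ 0.465, -0.088,  0.023]), 0.65)]
gate_leaf [(array([ 0.485, -0.089,  0.066]), 0.65), (array([0.46 , 0.061, 0.056]), 0.45)]
flap_pad [(array([0.46 , 0.061, 0.058]), 0.84), (array([ 0.452, -0.374,  0.001]), 0.26), (array([ 0.418,  0.494, -0.   ]), 0.24)]
flap_edge [(array([ 0.44 , -0.465, -0.001]), 0.69), (array([0.438, 0.06 , 0.073]), 0.58)]
lane [(array([ 0.514, -0.09 , -0.   ]), 0.94)]
0.9
```

View pics/scene0.png

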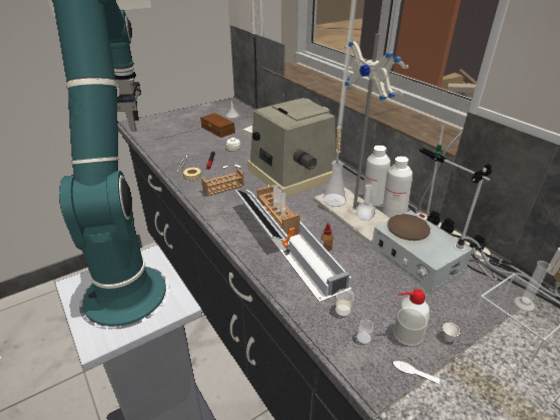

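View pics/top0.png

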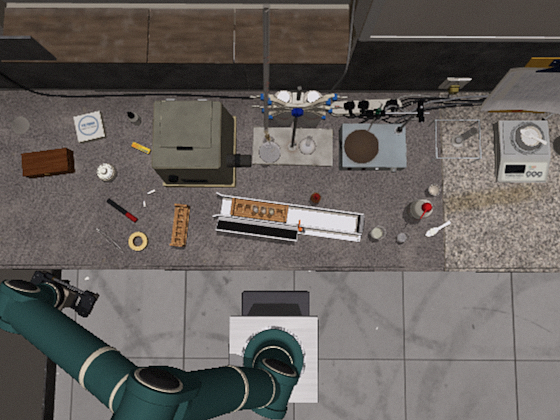

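The rack meant is the one in the lane (top px 260,210). It has tubes and is larger. The look-alike is the small rack lying outside the lane (top px 180,225). Next I'll check a close crop and the gripper API.

Run:
```python
from station import viewer, env, tip_of
import numpy as np
A={}
for k in range(4):
  for c in ['scene','top']:
    viewer.read_camera(c)
    for n in ['lane','end_stop','gate_hinge','flap_pad','flap_edge','rack_end']:
        if k>1 and n in('gate_hinge','flap_edge'): continue
        r=tip_of(c,n)
        A.setdefault((n,c),[]).append(np.round(r[0]['at'],4) if r else None)
for k in A: print(k,A[k])
print(env.sense()['t'])
```

```text
('lane', 'scene') [array([ 0.5151, -0.0899,  0.0014]), array([ 0.5137, -0.0875,  0.0024]), None, array([ 0.514 , -0.0939,  0.0007])]
('end_stop', 'scene') [array([ 0.4827, -0.2945,  0.0297]), array([ 0.4812, -0.2968,  0.0286]), array([ 0.5114, -0.0911, -0.0006]), array([ 0.4819, -0.2962,  0.0295])]
('gate_hinge', 'scene') [array([ 0.4622, -0.0856,  0.0302]), array([ 0.4647, -0.0863,  0.0276])]
('flap_pad', 'scene') [array([ 0.481 , -0.2938,  0.0338]), array([0.4632, 0.0638, 0.0571]), array([0.4617, 0.0623, 0.0559]), array([0.462 , 0.0606, 0.0539])]
('flap_edge', 'scene') [array([0.4391, 0.0635, 0.0717]), array([0.4385, 0.0621, 0.0721])]
('rack_end', 'scene') [array([0.5389, 0.1503, 0.0412]), array([0.5415, 0.1509, 0.042 ]), array([0.5403, 0.1505, 0.0421]), array([0.545 , 0.3337, 0.0264])]
('lane', 'top') [array([ 0.5311, -0.5188,  0.0028]), array([ 5.165e-01, -8.690e-02, -1.000e-04]), array([ 0.5128, -0.0897, -0.0017]), array([ 0.5143, -0.0892, -0.0019])]
('end_stop', 'top') [array([ 0.4847, -0.2982,  0.0335]), None, array([ 0.4832, -0.299 ,  0.032 ]), array([ 0.4814, -0.2979,  0.0329])]
('gate_hinge', 'top') [array([ 0.4657, -0.0875,  0.0233]), array([ 0.4692, -0.0862,  0.0269])]
('flap_pad', 'top') [array([0.4583, 0.058 , 0.06  ]), array([0.462 , 0.0615, 0.0586]), array([0.4595, 0.0622, 0.0601]), array([0.4579, 0.0592, 0.0577])]
('flap_edge', 'top') [array([0.4407, 0.0622, 0.0713]), array([0.4359, 0.0626, 0.0739])]
('rack_end', 'top') [array([0.5522, 0.334 , 0.0315]), array([0.5493, 0.3328, 0.0266]), array([0.5428, 0.1507, 0.0399]), array([0.5515, 0.3314, 0.0296])]
3.3
```

```bash
cat > fit.py <<'E'
import numpy as np
L=np.array([[0,0],[0,-.208],[-.0465,0],[-.070,.145],[-.092,.145]])
W=np.array([[.5142,-.0894],[.4832,-.2973],[.4653,-.0868],[.4606,.0610],[.4386,.0622]])
w=np.array([8,8,3,8,5.])
lc=(w[:,None]*L).sum(0)/w.sum();wc=(w[:,None]*W).sum(0)/w.sum()
H=((L-lc)*w[:,None]).T@(W-wc);th=np.arctan2(H[0,1]-H[1,0],H[0,0]+H[1,1])
R2=np.array([[np.cos(th),-np.sin(th)],[np.sin(th),np.cos(th)]]);o=wc-R2@lc
E
python3 - <<'E'
from fit import *
print(th,o);print((W-o)@R2-L); print('rack_end',(np.array([.5412,.1505])-o)@R2)
P=np.load('pics/P.npy').reshape(-1,3)
q=(P[:,:2]-o)@R2
# rack top in lane coordinates
m=(P[:,2]>.07)&(P[:,2]<.095)&(abs(q[:,0])<.045)&(q[:,1]>0.01)&(q[:,1]<.3)
print('rack top',m.sum(),np.percentile(q[m],[0,2,50,98,100],axis=0),np.median(P[m,2]))
m=(P[:,2]>.035)&(P[:,2]<.055)&(abs(q[:,0])<.06)&(q[:,1]>-.19)&(q[:,1]<.30)
h,e=np.histogram(q[m,0],np.arange(-.06,.061,.003));print(list(zip(np.round(e*1000),h)))
for z0 in (.1,.15,.2,.25):
  for y0 in np.arange(.1,.34,.03):
    m=(P[:,2]>z0)&(P[:,2]<.35)&(abs(P[:,1]-y0)<.015)&(P[:,0]>.56)
    print(z0,round(y0,2),np.round(np.sort(P[m,0])[:3],3),end=' ')
  print()
E
```

```text
-0.13050493222964504 [ 0.51168063 -0.09140662]
[[ 2.23681371e-03  2.31741836e-03]
 [-1.44454750e-03  1.51156605e-04]
 [-8.57063682e-05 -1.46828284e-03]
 [-4.79662119e-04 -5.36761641e-04]
 [-4.48742715e-04 -2.20993162e-03]]
rack_end [-0.00221212  0.24369102]
rack top 136 [[-0.03412416  0.04415433]
 [-0.03258459  0.04481048]
 [-0.00400106  0.15276169]
 [ 0.02362892  0.24328287]
 [ 0.02474471  0.24433096]] 0.08069691398082113
[(np.float64(-60.0), np.int64(63)), (np.float64(-57.0), np.int64(65)), (np.float64(-54.0), np.int64(53)), (np.float64(-51.0), np.int64(54)), (np.float64(-48.0), np.int64(48)), (np.float64(-45.0), np.int64(43)), (np.float64(-42.0), np.int64(117)), (np.float64(-39.0), np.int64(91)), (np.float64(-36.0), np.int64(5)), (np.float64(-33.0), np.int64(3)), (np.float64(-30.0), np.int64(2)), (np.float64(-27.0), np.int64(3)), (np.float64(-24.0), np.int64(0)), (np.float64(-21.0), np.int64(5)), (np.float64(-18.0), np.int64(0)), (np.float64(-15.0), np.int64(2)), (np.float64(-12.0), np.int64(4)), (np.float64(-9.0), np.int64(5)), (np.float64(-6.0), np.int64(2)), (np.float64(-3.0), 
[... 1028 characters left out ...]
[0.624 0.625 0.625] 0.15 0.22 [0.624 0.625 0.625] 0.15 0.25 [0.624 0.624 0.625] 0.15 0.28 [0.624 0.624 0.626] 0.15 0.31 [0.607 0.607 0.608] 0.15 0.34 [0.606 0.606 0.606] 
0.2 0.1 [0.981 0.982 0.982] 0.2 0.13 [0.979 0.981 0.981] 0.2 0.16 [0.629 0.629 0.63 ] 0.2 0.19 [0.628 0.629 0.629] 0.2 0.22 [0.628 0.628 0.629] 0.2 0.25 [0.629 0.629 0.629] 0.2 0.28 [0.628 0.629 0.63 ] 0.2 0.31 [0.628 0.629 0.629] 0.2 0.34 [0.612 0.619 0.628] 
0.25 0.1 [1.029 1.066 1.073] 0.25 0.13 [0.979 1.14  1.161] 0.25 0.16 [0.634 0.634 0.636] 0.25 0.19 [0.632 0.632 0.633] 0.25 0.22 [0.633 0.633 0.634] 0.25 0.25 [0.632 0.633 0.633] 0.25 0.28 [0.632 0.634 0.634] 0.25 0.31 [0.633 0.634 0.634] 0.25 0.34 [0.633 0.633 0.633]
```

View pics/crop_t.png

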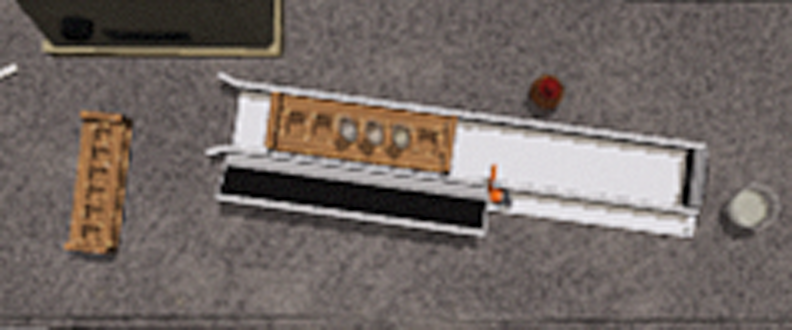

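View pics/crop_s.png

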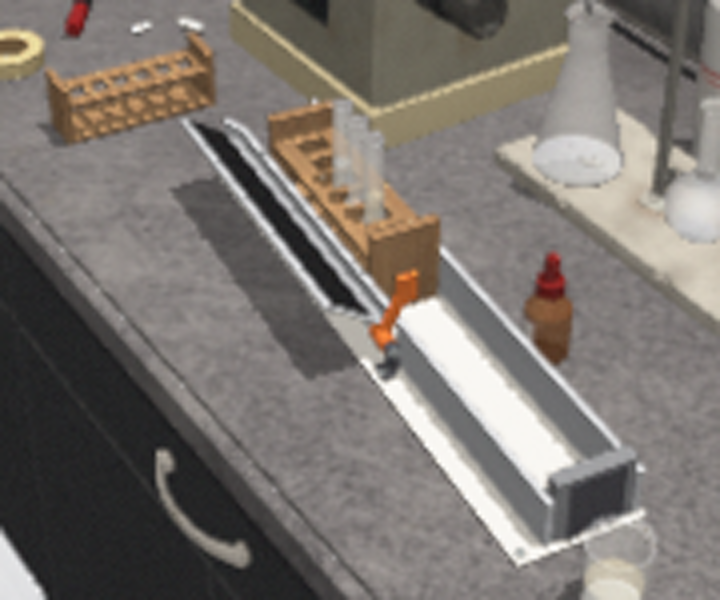

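```bash
cat > h.py <<'E'
from fit import *
from station import env, effector, solver, viewer, workorder, search_frame, tip_of
import cv2
TILT,YAW=0.14,0.06
def lane2w(x,y,z): 
    p=o+R2@np.array([x,y]); return np.array([p[0],p[1],z])
a=th-YAW
h=np.array([np.cos(a),np.sin(a),0]);up=np.array([0,0,1.])
zt=np.cos(TILT)*h+np.sin(TILT)*up
yt=-np.cos(TILT)*up+np.sin(TILT)*h
def rot(s=1):
    z=s*zt; return np.stack([np.cross(yt,z),yt,z],1)
E
python3 - <<'E'
from h import *
s=env.sense()
for sg in (1,-1):
    for p in (np.array([.42,.25,.25]),lane2w(-.036,.268,.17),lane2w(-.036,.268,.045),lane2w(-.036,0.002,.045)):
        q=solver.inverse_kinematics(p,rot(sg));print(sg,p.round(3),None if q is None else np.round(q,2))
E
```

```text
1 [0.42 0.25 0.25] [-1.03  0.06  0.37  2.02  0.1   0.98 -0.91]
1 [0.511 0.179 0.17 ] [-0.85  0.25  0.46  2.01 -0.04  0.79 -0.57]
1 [0.511 0.179 0.045] [-0.8   0.46  0.42  2.1  -0.2   0.51 -0.45]
1 [ 0.476 -0.085  0.045] [-0.46  0.41  0.67  2.26 -0.55  0.47  0.44]
-1 [0.42 0.25 0.25] [-0.56  0.08 -0.13  1.99  0.14  0.99  2.19]
-1 [0.511 0.179 0.17 ] [-0.36  0.25 -0.11  1.98  0.16  0.8   2.38]
-1 [0.511 0.179 0.045] [-0.31  0.45 -0.17  2.07  0.31  0.54  2.23]
-1 [ 0.476 -0.085  0.045] [-0.89  0.82  1.34  2.28 -1.19  0.89 -2.12]
```

Run:
```python
from h import *
env.reach(np.array([.42,.25,.25]),rot());print(env.sense()['t'])
env.movel(lane2w(-.037,.268,.17),rate=.2)
s=env.sense();print(s['t'],s['ee_pos'],s['joint_positions'].round(2) if hasattr(s['joint_positions'],'round') else s['joint_positions'],s['wrist_force'],s['gripper_width'])
for c in ('wrist','top'):
    p,d=viewer.read_camera(c);cv2.imwrite(f'pics/{c}1.png',p[:,:,::-1]);np.save(f'pics/{c}1d.npy',d)
i=viewer.camera_info('wrist');print(i);np.savez('pics/w1.npz',pos=s['ee_pos'],R=s['tcp_rot'],T=i['T_tool_cam'],K=i['intrinsics'])
for n in ['rack_end','flap_edge','flap_pad','lane']:
    print(n,[(np.round(r['at'],4),round(r['score'],2)) for r in tip_of('wrist',n)][:2])
print(env.sense()['t'])
```

```text
4.7167
5.5667 [0.50959657 0.18010348 0.17011173] [-0.84  0.25  0.44  2.01 -0.04  0.79 -0.58] [-0.07004552  0.5837471   0.86434837] 0.09220099089440126
{'intrinsics': array([[332.45728725,   0.        , 282.07557923],
       [  0.        , 332.45728725, 203.39155927],
       [  0.        ,   0.        ,   1.        ]]), 'T_tool_cam': array([[ 1.04986074e-03, -9.63086776e-01, -2.69189078e-01,
        -7.51247795e-02],
       [ 4.84881091e-04,  2.69189685e-01, -9.63087057e-01,
        -1.93723235e-01],
       [ 9.99999331e-01,  8.80582592e-04,  7.49594247e-04,
         4.51457396e-04],
       [ 0.00000000e+00,  0.00000000e+00,  0.00000000e+00,
         1.00000000e+00]])}
rack_end [(array([0.5412, 0.153 , 0.0429]), 0.78), (array([0.5505, 0.332 , 0.0301]), 0.69)]
flap_edge [(array([0.4367, 0.0641, 0.0692]), 0.91)]
flap_pad []
lane []
5.8667
```

View pics/wrist1.png

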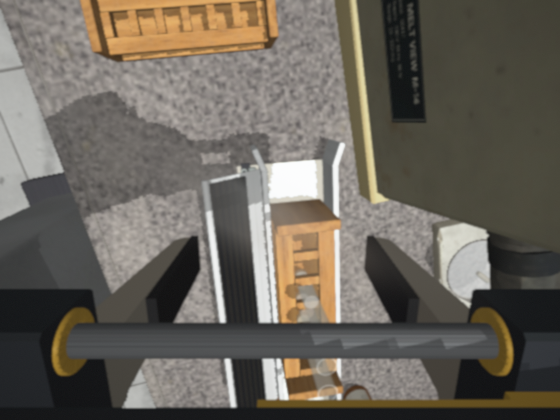

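View pics/top1.png

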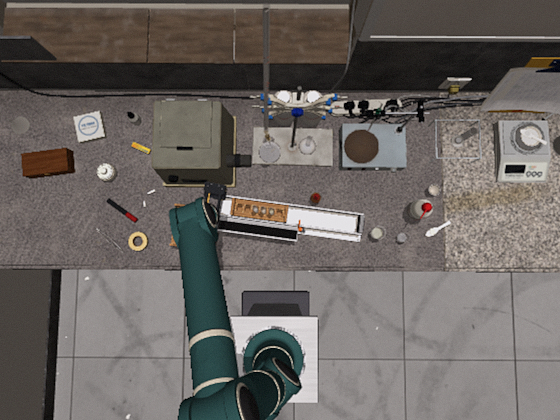

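Run:
```python
from h import *
w=np.load('pics/w1.npz');d=np.load('pics/wrist1d.npy');K=w['K'];v,u=np.mgrid[:420,:560]
C=np.stack([(u-K[0,2])/K[0,0]*d,-(v-K[1,2])/K[1,1]*d,-d],-1)
T=w['T'];P=((C@T[:3,:3].T+T[:3,3])@w['R'].T+w['pos'])
q=np.concatenate([(P[...,:2]-o)@R2,P[...,2:]],-1)
for (r,c0,c1) in [(240,200,360),(280,200,360),(190,190,360)]:
    print('row',r)
    last=None
    for c in range(c0,c1,4): print(c,(q[r,c]*1000).round().astype(int) if d[r,c]>0 else None,end='; ')
    print()
print('col 305'); 
for r in range(150,250,5): print(r,(q[r,305]*1000).round().astype(int),end='; ')
m=d>0;print('bench z',np.median(P[60:140,0:0+1,2]),np.median(P[100:140,100:200,2]))
# finger tips
m=(d>0)&(v>225)&(v<285)
for r in (240,250,260,270):
  for c in (160,175,190,196,372,378,390,405): print((r,c),(np.array((P[r,c]-w['pos'])@w['R'])*1000).round().astype(int) if d[r,c]>0 else None,end=';')
  print()
```

```text
row 240
200 [-111  206   -1]; 204 [-107  206   -1]; 208 [-102  206    1]; 212 [-90 232  70]; 216 [-87 231  68]; 220 [-83 231  68]; 224 [-80 229  64]; 228 [-77 227  62]; 232 [-73 226  61]; 236 [-69 225  57]; 240 [-65 223  54]; 244 [-62 222  53]; 248 [-58 220  48]; 252 [-54 217  43]; 256 [-49 215  39]; 260 [-45 214  36]; 264 [-41 212  33]; 268 [-37 216  44]; 272 [-33 215  44]; 276 [-30 221  60]; 280 [-27 221  59]; 284 [-23 220  60]; 288 [-19 220  60]; 292 [-15 220  60]; 296 [ -3 200  15]; 300 [  1 200  15]; 304 [  6 199  14]; 308 [ 11 198  14]; 312 [ 15 198  14]; 316 [ 20 197  14]; 320 [ 14 216  58]; 324 [ 18 215  59]; 328 [ 22 215  60]; 332 [ 26 214  59]; 336 [ 35 208  45]; 340 [ 53 187  -2]; 344 [ 58 187   1]; 348 [ 63 186   0]; 352 [ 68 186   1]; 356 [ 73 185  -1]; 
row 280
200 [-118  157   -1]; 204 [-113  156    0]; 208 [-108  156    0]; 212 [-104  155   -1]; 216 [-92 191  69]; 220 [-88 190  68]; 224 [-84 189  68]; 228 [-81 187  64]; 232 [-77 185  62]; 236 [-73 183  60]; 240 [-69 181  56]; 244 [-65 179  54]; 248 [-61 177  51]; 252 [-57 175  49]; 256 [-53 171  42]; 260 [-49 170  41]
[... 1845 characters left out ...]
372) [ -9 -30  48];(240, 378) [ -8 -27  52];(240, 390) [ -8 -28  58];(240, 405) [ 81 194 154];
(250, 160) [  76  152 -137];(250, 175) [ -9 -42 -52];(250, 190) [ -8 -41 -45];(250, 196) [ -4 -30 -46];(250, 372) [ -6 -35  47];(250, 378) [ -9 -43  47];(250, 390) [ -8 -41  54];(250, 405) [ 95 195 155];
(260, 160) [ -9 -54 -56];(260, 175) [ -9 -54 -49];(260, 190) [ -4 -43 -45];(260, 196) [  2 -31 -46];(260, 372) [ -1 -38  46];(260, 378) [ -6 -47  46];(260, 390) [ -9 -54  50];(260, 405) [ -9 -55  56];
(270, 160) [ -9 -64 -52];(270, 175) [-10 -65 -45];(270, 190) [  1 -44 -45];(270, 196) [  7 -33 -46];(270, 372) [  4 -39  46];(270, 378) [ -1 -48  47];(270, 390) [-10 -65  46];(270, 405) [-10 -65  53];
```

Run:
```python
from h import *
env.movel(lane2w(-.0365,.268,.09),rate=.15)
s=env.sense();print(s['t'],s['wrist_force'])
env.movel(lane2w(-.0365,.268,.045),rate=.05)
s=env.sense();print(s['t'],s['ee_pos'],(s['ee_pos'][:2]-o)@R2,s['wrist_force'],s['gripper_width'])
for c in ('wrist','scene'):
    p,d=viewer.read_camera(c);cv2.imwrite(f'pics/{c}2.png',p[:,:,::-1])
    if c=='wrist': np.save('pics/wrist2d.npy',d);np.savez('pics/w2.npz',pos=s['ee_pos'],R=s['tcp_rot'])
for n in ['flap_edge','flap_pad']:
    print(n,[(np.round(r['at'],4),round(r['score'],2)) for r in tip_of('scene',n)][:2])
w=np.load('pics/w1.npz');K=w['K'];v,u=np.mgrid[:420,:560];d=np.load('pics/wrist2d.npy')
C=np.stack([(u-K[0,2])/K[0,0]*d,-(v-K[1,2])/K[1,1]*d,-d],-1);T=w['T'];P=((C@T[:3,:3].T+T[:3,3])@s['tcp_rot'].T+s['ee_pos'])
q=np.concatenate([(P[...,:2]-o)@R2,P[...,2:]],-1)
m=(d>0)&(q[...,1]>.15)&(q[...,1]<.285)&(q[...,0]<-.045)&(q[...,0]>-.125)&(q[...,2]<.055)&(q[...,2]>.02)
for x in range(-120,-45,8):
    k=m&(abs(q[...,0]*1000-x)<4);print(x,k.sum(),np.median(q[k,2]) if k.any() else None)
m=(d>0)&(abs(q[...,0])<.025)&(q[...,1]<.29)&(q[...,1]>.15)&(q[...,2]>.055)&(q[...,2]<.078); print(np.percentile(q[m,1],[50,90,99]))
```

```text
6.55 [-0.48576125 -0.24343632  0.09175895]
7.6 [0.50844659 0.17912351 0.04420983] [-0.03841192  0.26780877] [-4.55635572  0.15502822  6.12343646] 0.09179934186641472
flap_edge [(array([0.4322, 0.0644, 0.0605]), 0.67)]
flap_pad [(array([0.4561, 0.0612, 0.0514]), 0.98)]
-120 0 None
-112 0 None
-104 0 None
-96 0 None
-88 4 0.05417391694407706
-80 1354 0.05398808027786575
-72 2023 0.050960934134609816
-64 1885 0.04701304987805984
-56 1733 0.041047547033781655
-48 1425 0.03758562356733411
[0.1764615  0.24372471 0.27192709]
```

View pics/wrist2.png

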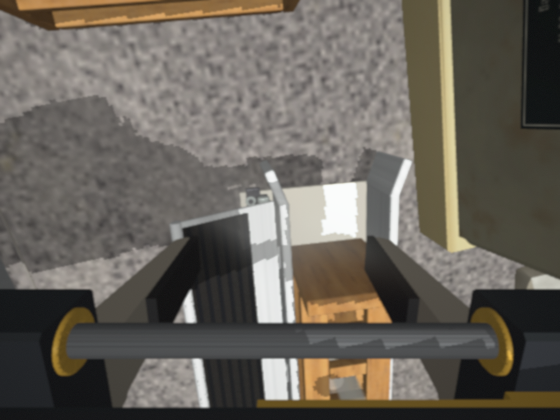

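View pics/scene2.png

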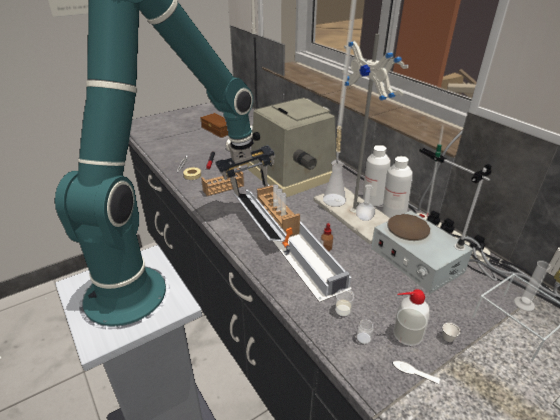

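```bash
cat > h2.py <<'E'
from h import *
w_=np.load('pics/w1.npz');K=w_['K'];T=w_['T']
def wl(tag):
    s=env.sense();p,d=viewer.read_camera('wrist');cv2.imwrite(f'pics/wrist{tag}.png',p[:,:,::-1])
    v,u=np.mgrid[:420,:560];C=np.stack([(u-K[0,2])/K[0,0]*d,-(v-K[1,2])/K[1,1]*d,-d],-1)
    P=((C@T[:3,:3].T+T[:3,3])@s['tcp_rot'].T+s['ee_pos'])
    q=np.concatenate([(P[...,:2]-o)@R2,P[...,2:]],-1);q[d<=0]=9
    return s,q
def flapang(q,y0,y1):
    m=(q[...,1]>y0)&(q[...,1]<y1)&(q[...,0]<-.05)&(q[...,0]>-.078)&(q[...,2]<.07)&(q[...,2]>.02)
    k=np.polyfit(q[m,0],q[m,2],1);return 0.62+np.arctan(k[0]),np.polyval(k,-.05),m.sum()
def st(s): return round(s['t'],2),((s['ee_pos'][:2]-o)@R2*1000).round(1),round(s['ee_pos'][2]*1000,1),np.round(s['wrist_force'],1)
E
python3 - <<'E'
from h2 import *
for z in (.030,.020):
    env.movel(lane2w(-.0365,.268,z),rate=.05)
    s,q=wl(f'3_{int(z*1000)}');print(st(s),flapang(q,.17,.285))
E
```

```text
(8.25, array([-36.3, 268.1]), np.float64(29.7), array([-0.5,  0.3,  3.1])) (np.float64(0.3427698145659164), np.float64(0.03593738509243989), np.int64(6034))
(8.65, array([-36.8, 268.2]), np.float64(19.9), array([-2.3,  1.9,  3.5])) (np.float64(0.5454097707656738), np.float64(0.034882077331810764), np.int64(6329))
```

View pics/wrist3_20.png

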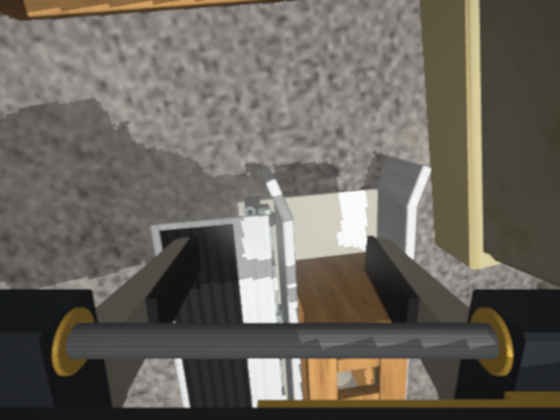

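Run:
```python
from h2 import *
env.movel(lane2w(-.0365,.268,.015),rate=.05)
s,q=wl('4a');a=flapang(q,.17,.285);print(st(s),a)
z=.015-(0.65-a[0])/20
z=min(max(z,.011),.018)
env.movel(lane2w(-.0365,.240,z),rate=.04)
s,q=wl('4b');print(z,st(s),flapang(q,.16,.285))
p,d=viewer.read_camera('scene');cv2.imwrite('pics/scene4.png',cv2.resize(p[140:320,180:400,::-1],None,fx=3.3,fy=3.3))
for y in (.2,.0): print(np.round(solver.inverse_kinematics(lane2w(-.0365,y,z),rot()),2))
```

```text
(8.95, array([-36.6, 268.2]), np.float64(15.1), array([-2.8,  1.5,  3.1])) (np.float64(0.6575919311665342), np.float64(0.03449919537504734), np.int64(6477))
0.01537959655832671 (9.85, array([-36.1, 239.4]), np.float64(15.5), array([1.6, 3.4, 5. ])) (np.float64(0.6501020460928885), np.float64(0.03450578043438911), np.int64(8140))
[-0.6   0.47  0.32  2.17 -0.18  0.4  -0.35]
[-0.08  0.42  0.21  2.25 -0.21  0.35  0.11]
```

View pics/wrist4b.png

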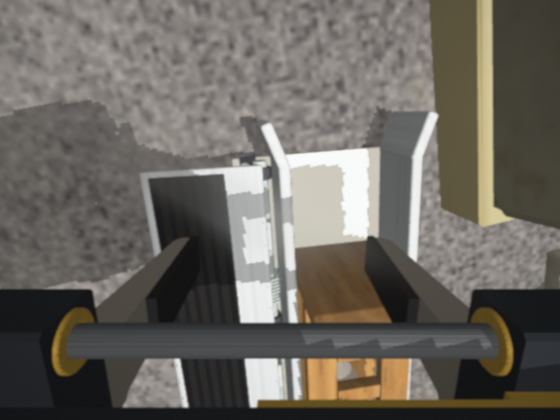

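View pics/scene4.png

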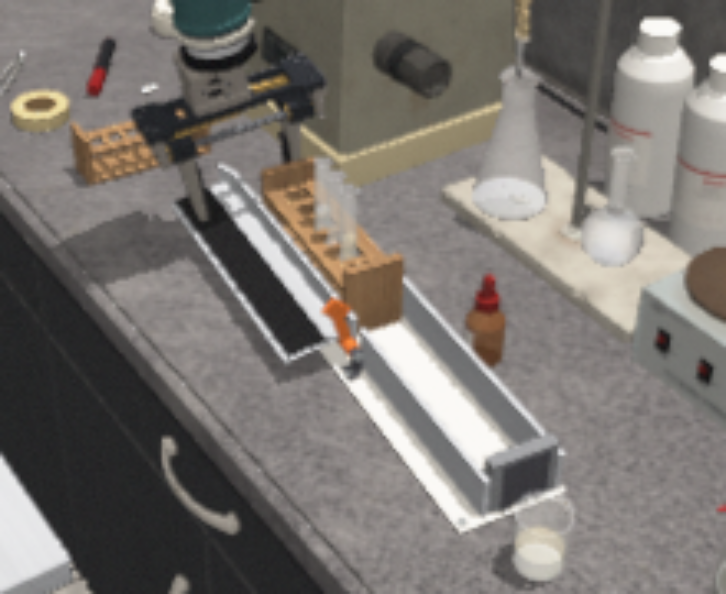

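The scene crop shows the gate at about 0.65 with the leaf clear (crop px 340,320). The finger is on the flap (205,215) and the other finger is behind the rack. I'll carry on with the push.

Run:
```python
from h2 import *
z=.0154
for y in (.16,.08):
    env.movel(lane2w(-.0365,y,z),rate=.05)
    s,q=wl(f'5_{int(y*1000)}');print(st(s),flapang(q,.1,.285))
    m=(abs(q[...,0])<.005)&(q[...,2]>.05)&(q[...,2]<.075)&(q[...,1]<.29);print('rack end',np.percentile(q[m,1],95) if m.any() else None)
p,d=viewer.read_camera('scene');cv2.imwrite('pics/scene5.png',cv2.resize(p[140:320,180:400,::-1],None,fx=3.3,fy=3.3))
```

```text
(11.7, array([-37. , 160.9]), np.float64(15.4), array([-0.3,  4.4,  4.8])) (np.float64(0.6466360101752918), np.float64(0.03449875543162755), np.int64(17475))
rack end 0.16735466260955215
(13.5, array([-37.2,  81.1]), np.float64(15.4), array([1.6, 5.3, 5.9])) (np.float64(0.6458145046163426), np.float64(0.034488653361123014), np.int64(12653))
rack end 0.08738101201730322
```

View pics/scene5.png

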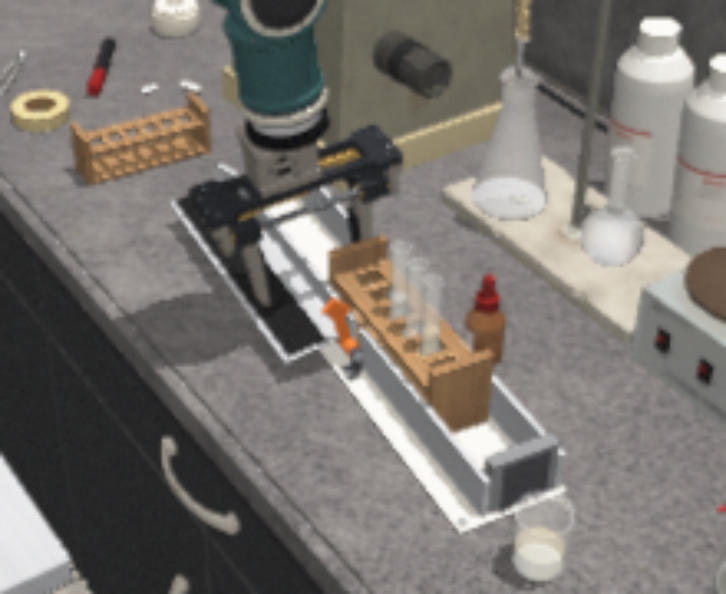

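Run:
```python
from h2 import *
z=.0154
env.movel(lane2w(-.0365,.022,z),rate=.05)
s,q=wl('6a');print(st(s),flapang(q,.03,.2))
f0=s['wrist_force'][1]
for y in (.014,.010,.007,.004,.001,-.002):
    env.movel(lane2w(-.0365,y,z),rate=.03)
    s=env.sense();print(y,st(s))
    if s['wrist_force'][1]>f0+7: break
s,q=wl('6b');print(flapang(q,.02,.2))
p,d=viewer.read_camera('scene');cv2.imwrite('pics/scene6.png',cv2.resize(p[180:320,240:400,::-1],None,fx=4,fy=4))
p,d=viewer.read_camera('top');cv2.imwrite('pics/top6.png',cv2.resize(p[180:260,200:400,::-1],None,fx=4,fy=4))
for c in('scene','top'):print([(((np.array(r['at'][:2])-o)@R2).round(4),round(r['score'],2)) for r in tip_of(c,'rack')])
```

```text
(14.91, array([-37.1,  23.1]), np.float64(15.3), array([0.3, 4.7, 5.7])) (np.float64(0.647599671417609), np.float64(0.03445361185149312), np.int64(13710))
0.014 (15.38, array([-37.1,  14.8]), np.float64(15.3), array([0.5, 4.3, 6.1]))
0.01 (15.66, array([-37.2,  11. ]), np.float64(15.3), array([-0.2,  4.5,  6.4]))
0.007 (15.91, array([-37.2,   8.1]), np.float64(15.3), array([1.6, 5.1, 5.7]))
0.004 (16.16, array([-37.2,   5.1]), np.float64(15.3), array([0.9, 5.2, 6. ]))
0.001 (16.41, array([-37.2,   3.4]), np.float64(15.3), array([1.3, 7.7, 6.7]))
-0.002 (16.66, array([-37.2,   3.1]), np.float64(15.4), array([ 1.6, 15.5,  8.2]))
(np.float64(0.6432771196648656), np.float64(0.03447755328933343), np.int64(12781))
[(array([-0.0934,  0.4258]), 0.79), (array([-0.0047, -0.1066]), 0.71)]
[(array([-0.0966,  0.4169]), 0.93)]
```

View pics/scene6.png

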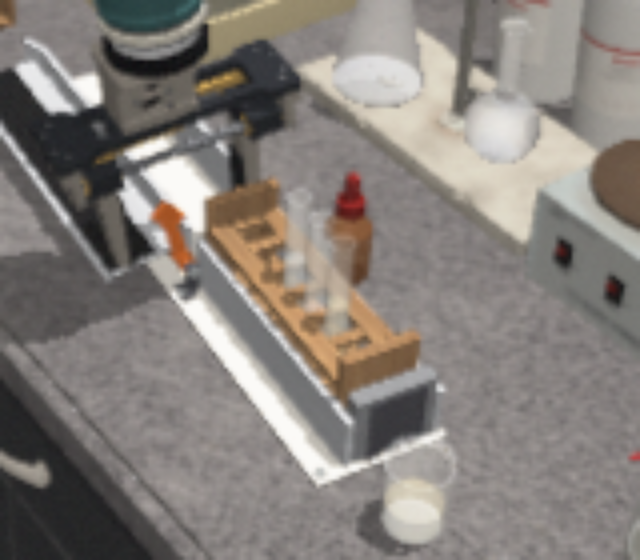

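View pics/top6.png

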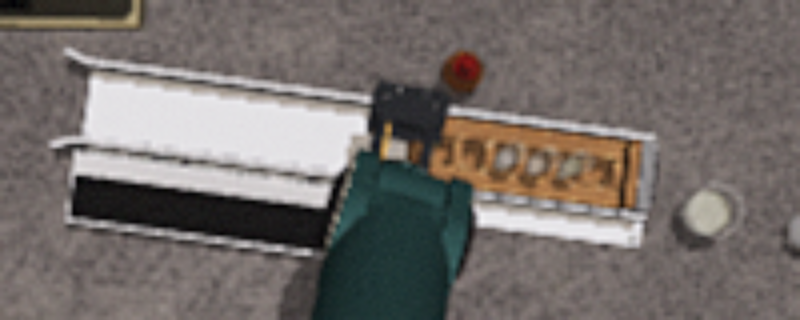

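Force on the rack rose from about 5 to 15 N at lane y of about 3 mm, so the rack is at the stop. I'll back off with the flap still held, then lift.

Run:
```python
from h2 import *
env.movel(lane2w(-.0365,.02,.0154),rate=.04)
s,q=wl('7a');print(st(s),flapang(q,.03,.2))
env.movel(lane2w(-.0365,.02,.075),rate=.06)
print(st(env.sense()))
env.movel(lane2w(-.04,.06,.20),rate=.15)
env.movel(lane2w(-.12,.20,.25),rate=.25)
s=env.sense();print(st(s))
for c in('scene','top'):
    p,d=viewer.read_camera(c)
    cv2.imwrite(f'pics/{c}8.png',cv2.resize(p[180:320,240:400,::-1],None,fx=4,fy=4) if c=='scene' else cv2.resize(p[180:260,200:400,::-1],None,fx=4,fy=4))
    for n in('rack','rack_end','gate_leaf','flap_edge','end_stop'):print(c,n,[(((np.array(r['at'][:2])-o)@R2).round(4),round(r['at'][2],3),round(r['score'],2)) for r in tip_of(c,n)][:2])
    i=viewer.camera_info(c);K=i['intrinsics'];v,u=np.mgrid[:420,:560]
    P=np.stack([(u-K[0,2])/K[0,0]*d,-(v-K[1,2])/K[1,1]*d,-d],-1)@i['rotation'].T+i['eye'];q=(P[...,:2]-o)@R2
    m=(d>0)&(P[...,2]>.07)&(P[...,2]<.09)&(abs(q[...,0])<.035)&(q[...,1]<.05)&(q[...,1]>-.25)&~((q[...,1]>-.004)&(q[...,0]<-.005))
    print('rack top y',np.percentile(q[m,1],[1,99]))
    m=(d>0)&(P[...,2]>.115)&(abs(q[...,0])<.035)&(q[...,1]<0)&(q[...,1]>-.21);print('tubes',m.sum(),P[m,2].max())
```

```text
(17.61, array([-37.4,  20.1]), np.float64(15.1), array([-2.2,  0.1,  3.6])) (np.float64(0.6509093222075614), np.float64(0.03445731244544235), np.int64(13509))
(18.8, array([-36.9,  20. ]), np.float64(74.6), array([ 0.2, -0.4, -0. ]))
(20.65, array([-119.8,  198.7]), np.float64(249.3), array([ 0.3, -0. , -0.2]))
scene rack [(array([-0.0934,  0.424 ]), -0.001, 0.97), (array([-0.0011, -0.1068]), 0.006, 0.95)]
scene rack_end [(array([-0.0194,  0.4251]), 0.025, 0.93), (array([-0.0019, -0.0092]), 0.043, 0.63)]
scene gate_leaf [(array([-0.0233, -0.0004]), 0.063, 0.56), (array([-0.0033, -0.0073]), 0.041, 0.34)]
scene flap_edge [(array([-0.0927,  0.1424]), 0.072, 0.82)]
scene end_stop [(array([-0.0023, -0.205 ]), 0.034, 0.88)]
rack top y [-0.21089017 -0.00715893]
tubes 152 0.13428629962167904
top rack [(array([-0.0937,  0.417 ]), -0.0, 0.95), (array([-0.073 ,  0.1425]), 0.06, 0.46)]
top rack_end [(array([-0.0002, -0.009 ]), 0.043, 0.77)]
top gate_leaf [(array([-0.0266, -0.002 ]), 0.064, 0.96), (array([-0.044 ,  0.0012]), 0.026, 0.29)]
top flap_edge [(array([-0.0942,  0.1432]), 0.074, 0.88)]
top end_stop [(array([-0.0013, -0.2083]), 0.034, 0.92)]
rack top y [-0.20852051 -0.00964373]
tubes 37 0.1361675651081724
```

View pics/scene8.png

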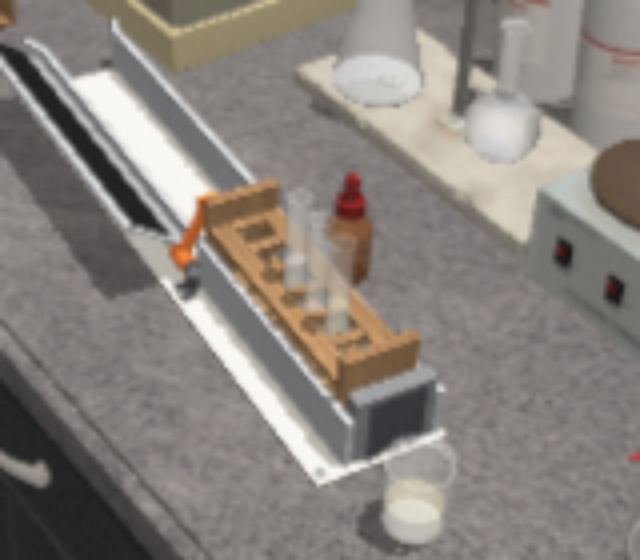

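View pics/top8.png

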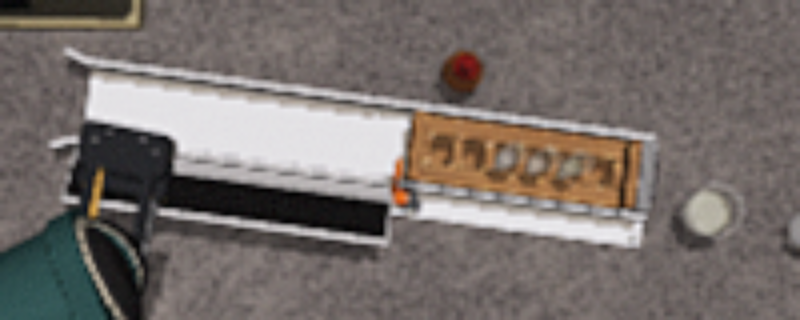

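The rack is home against the stop (end at lane y ≈ -9 mm). The gate is shut behind it (leaf at top px 400,180) and the tubes are standing.

Run:
```python
from h import *
print(env.sense()['t'],workorder.finish_job())
```

```text
the job is handed in; nothing more can be done
21.25 None
```

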